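# Free the sagging bolt of the cane bin and hold its gate ajar

## Robot

A 6-joint arm with a two-finger parallel gripper is mounted at the origin on the work surface. World frame = base frame: x ahead of the robot, y to its left, z up, the work surface at z = 0. Lengths are in mm, angles in rad, forces in N, time in s.
With the tool pointing down it reaches from about 350 to 975 mm from the base axis. Payload 17.4 kg.
Tool frame: the origin (TCP) lies on the centre line of the jaws, within the pads' length; the fingertips stand 8 mm ahead of it and the grasp point (between the pads) lies 11 mm behind it; z points along the fingers, y is the line along which they close (so a half turn about z gives the same grasp; the last joint's range is limited). The gripper opens to 85 mm and grips with 20 to 120 N. Pads are 22 mm wide; open, the fingers measure 114 mm over their backs; the gripper's body (76 mm by 85 mm) begins 54 mm behind the grasp point. The pads swing forward as they close: fully open they stand 13 mm farther back than shut.
Start: joints at [-1.365, 0.116, 1.442, -0, 1.584, -0.038], TCP at [162.93, -655.047, 239.303] pointing down, gripper open.
Joint ranges: [-2.83, 2.83], [-0.83, 2.19], [0.07, 2.5], [-1.14, 4.28], [0.01, 3], [-2.97, 2.97]. Speed limits (rad/s): [1.89, 1.89, 2.22, 3.14, 3.14, 3.14].

## Interface

Orientations are given as a rotation vector (axis times angle).
In Python, from bench import observe, camera, camera_params, close_job gives the robot as it stands.
- The arm moves only by the tool jog_arm, never from a script. Its argument "targets" is a list of rows, each an object with "offset": the shift along the tool's x, y, z in mm, a list of three; "spin": the turn about the tool's z in degrees. A call has 1 to 10 rows; each row shifts and turns the commanded pose from where the row before left it, along the tool's axes as they then stand; what a row does not reach is not made up. A row lasts 1/10 s, in which the tool goes at most 50 mm and 8.59 degrees, less where a joint would pass 70% of its speed; a pose out of reach is approached as far as the arm can. A call is refused whole if a number of a shift passes 50 or a number of a turn 8.59, either way. A call with a gripper value outside its range is refused whole. "fingers" is the opening in per cent of the stroke, from 0 (shut) to 100 (fully open), set as the call begins (left out, the last holds). The fingers move at their own pace and stop on an object; the grip force is fixed at half the most. Time passes only in rows, so rows that do not move let the fingers close. It gives the time, the measured TCP pose, the force, the opening and the grip force at its end, in the units of the state.
- observe(): the state, without advancing time (a new reading comes with each control period).
- camera(name): name is "side" or "top"; returns (picture, depth): 384x512x3 uint8, red, green, blue; 384x512 float32, mm along the optical axis (not along the pixel's ray), 0 where there is no reading.
- camera_params(name): a dict with "camera_matrix" (3x3 intrinsics, pixels), "k1" (the pictures are not rectified: a ray, as slopes to the right and down, at radius r is drawn at 1 + k1 r^2 times it, then the intrinsics apply), "cam_to_world" (4x4, takes a point from camera to world coordinates). Camera axes: x right, y down, z forward; pixel columns grow to the right and rows downward; lengths in mm; the calibration is good to about 2 mm. A picture is of the moment at which its call begins. camera_params takes no time and is no camera call.
- close_job(): hands the job in; it is judged then, once.
The state is a dict: "t": time; "joint_positions": joint angles; "qd": joint speeds; "joint_efforts": joint torques, N m; "eef_pos": TCP position; "ee_rot": TCP orientation; "ft_force": force on the tool from outside, world axes, zero at the start; "ft_torque": the same for the moment, N m; "opening": finger opening in mm; "grasp_force": force on a finger pad.
Only numpy, scipy, OpenCV 4.12 (cv2) and the standard library are available. Lean on these libraries where they do the work, as an engineer would, in place of code of your own. Each camera call takes 0.05 s, during which the arm holds its last target. There are 200 camera calls.

## Task

Check the cane offcuts in the bench bin: first pull the catch tray under the bin out to its stop, so that nothing drops on the bench. Then lift the sagging barrel bolt so that its nose clears the bent lip of the keeper while you draw it back out of the keeper, and pull the gate ajar, about 8 cm open at its bolt side, never wide open. The gate is sprung shut: finish while still holding it ajar, do not let go, and leave the tin, the jar and the brush where they are.

Things in the scene. Friction and masses are not known exactly. Their poses are not given: they have to be found in the camera images.
- bin: Open wooden offcut bin fixed on the bench, 370 mm wide (its y), 260 mm deep (its x), filled with cane offcuts; origin under its middle on the bench; its -x side is the front with the gate and faces the robot, its y points left as the robot sees it, z up. Sides and back are 100 mm high, two front posts (50 mm wide, centred at bin y = +175 and -175 mm, front face at bin x = -130 mm) are 200 mm high. Place and yaw vary.
- tray (a joint): How far the shallow grey metal catch tray under the bin (290 mm wide, 36 mm high) is pulled out towards bin -x: 0 pushed in, 0.08 m at its stop. It slides with about 2 N of friction and stays where it is left. It starts between 0 and 0.02.
- tray_handle (a point): Middle of the tray's handle, a round dark steel bar 12 mm thick and 100 mm long along bin y, 38 mm above the bench, with 37 mm free between it and the tray's front; moves with the tray. With the tray pushed in it is at bin x = -228, y = 0 mm.
- gate (a joint): Opening angle of the gate in rad: 0 shut; it grows as its bolt side swings towards bin -x (seen from above, clockwise about the hinge line). A spring shuts it: about 0.56 N m at 0 and 0.76 N m at 0.28 rad (3 to 4 N at the knob). The gate's free edge is 290 mm from the hinge, so 0.28 rad is about 80 mm open.
- gate_hinge (a point): Point on the gate's upright hinge line, at the height of the gate's top edge (178 mm), at bin x = -118, y = +150 mm.
- gate_panel: The gate: a pine frame with upright canes, 286 mm wide, 18 mm thick, from 62 to 178 mm above the bench, together with the bolt it carries. Origin on the hinge line at bench height; -y points along the gate towards its free (bolt) edge, -x out of its front. Shut, its axes are those of the bin.
- bolt (a joint): How far the bolt is drawn along the gate towards the hinge (gate +y), in m: 0 fully shot into the keeper, 0.055 fully drawn. About 1.2 N of friction; it stays where it is left. It starts at 0 to 0.003. Until it is lifted it comes only about 5 to 7 mm before its nose meets the keeper's lip; from 0.036 on the nose is out of the keeper.
- bolt_rod (a joint): Lift of the sagging bolt rod in rad: 0 hanging down by its own weight (rod and knob 220 g), 0.19 at its upper stop. It pivots at its hinge-side end in the barrel, so the knob is 110 mm and the nose 173 mm from the pivot. The nose clears the lip from about 0.09 rad (knob raised 10 mm); 0.13 rad (knob raised 14 to 15 mm) is comfortable, the stop is at 21 mm. Lifting also leans the knob about 6 mm towards the hinge. Let go, it sags again.
- bolt_knob (a point): Middle of the bolt's knob, an upright dark steel cylinder 20 mm in diameter and 32 mm high on a 9 mm stem above the rod; the middle is 232 mm above the bench when the bolt sags, 51 mm above the rod and 54 mm above the gate's top edge, free all round. Shot home it is 27 mm in front of the gate's mid plane and 260 mm from the hinge line along the gate.
- bolt_nose (a point): Middle of the underside of the bolt's nose, a downward step 12 x 16 x 25 mm (x, y, z) at the free end of the 10 mm rod, 156 mm above the bench when sagging.
- keeper_lip (a point): Middle of the top edge of the keeper's bent-up steel lip, 170 mm above the bench, 8 mm thick, across the side of the keeper that faces the gate. The keeper is a steel U, open above, on the front of the right-hand post, 45 mm long, its walls up to 200 mm above the bench and 21 mm apart; while the nose is between them the gate cannot open.
- paint_tin: Bystander: paint tin 90 mm in diameter, 110 mm high, standing to the left of the bin, towards its front; origin under its middle.
- glue_jar: Bystander: jar 68 mm in diameter, 100 mm high, standing to the right of the bin; origin under its middle.
- brush: Bystander: paint brush lying on the bench to the right in front of the bin; origin under its middle.

How it is judged (in metres and radians):
On the way, in this order (a step that is already met when the one before it is completed fails the run):
1. the tray is pulled out to its stop while the gate is still bolted (value of joint tray above 0.074 m and value of joint bolt below 0.02 m), for 0.2 s.
2. the bolt is drawn clear of the keeper (value of joint bolt above 0.036 m), for 0.2 s.
At the end, for the whole second after the job is handed in: The tray is out to its stop (at least 70 of 80 mm), the bolt is clear of the keeper (drawn at least 33 mm), and the gripper's fingers, pressing on the gate or its bolt with more than 1 N, hold the gate still (under 0.05 rad/s) at 0.18 to 0.42 rad, about 5 to 12 cm open at its free edge (value of joint tray above 0.07 m and value of joint bolt above 0.033 m and value of joint gate between 0.18 and 0.42 rad and velocity of joint gate between -0.05 and 0.05 rad/s and contact force between the fingers and gate_panel above 1 N); the arm keeps its last pose, push and grip.
It fails at once if the gate is thrown wide open (over 0.65 rad) (value of joint gate above 0.65 rad).
It fails at once if the paint tin is moved by more than 30 mm (distance of paint_tin from where it was at the start of the episode above 0.03 m).
It fails at once if the jar is moved by more than 30 mm (distance of glue_jar from where it was at the start of the episode above 0.03 m).
It fails at once if the brush is moved by more than 30 mm (distance of brush from where it was at the start of the episode above 0.03 m).
It also fails if it takes over 50 s, if anything falls off the work surface, if the arm or the gripper's body presses on something with over 40 N, if the wrist force passes 120 N, or if a joint passes its speed limit or range.

## Working session

There is one attempt and no reset: what is moved stays moved. The work goes in short steps, Python scripts to look and compute and a tool call to move; the robot and the scene stay as the last step left them, time stands still between calls to the robot, and variables do not carry over. Pictures are saved under pics/ and viewed, at most 10 in all, crops included, and the job is handed in when it is done.

Besides the shell and the picture viewer there is one more tool, called after ">>>" by a JSON object that holds its "fn" and its "kwargs". jog_arm: Moves the arm, as the interface text tells. Its arguments: {"type":"object","properties":{"targets":{"type":"array","items":{"type":"object","properties":{"offset":{"type":"array","items":{"type":"number"}},"spin":{"type":"number"}}}},"fingers":{"type":"number"}},"required":["targets"]}

```bash
mkdir -p pics; cat > h.py <<'E'
import numpy as np, cv2
from bench import observe,camera,camera_params,close_job
def grab(n,f=None):
    p,d=camera(n)
    if f: cv2.imwrite('pics/'+f,p[:,:,::-1])
    return p,d
def cloud(n,d):
    c=camera_params(n);K=np.array(c['camera_matrix'],float);k1=c['k1']
    v,u=np.mgrid[:d.shape[0],:d.shape[1]]
    pts=np.stack([u.ravel(),v.ravel()],1).astype(np.float64)[:,None]
    r=cv2.undistortPoints(pts,K,np.array([k1,0,0,0,0.]))[:,0]
    X=np.c_[r,np.ones(len(r))]*d.reshape(-1,1)
    T=np.array(c['cam_to_world']);W=X@T[:3,:3].T+T[:3,3]
    W[d.ravel()==0]=np.nan
    return W.reshape(*d.shape,3)
E
python3 - <<'E'
from h import *
for n in('top','side'):
    p,d=grab(n,n+'0.png');np.save(n+'0.npy',d);c=camera_params(n);print(n,np.round(c['cam_to_world'],2).tolist(),c['k1'])
o=observe();print(o)
E
```

```text
top [[0.01, -0.99, 0.11, 545.05], [-1.0, -0.01, 0.02, 19.27], [-0.02, -0.11, -0.99, 1175.9], [0.0, 0.0, 0.0, 1.0]] -0.13547387032750088
side [[-0.75, -0.38, 0.55, 36.76], [-0.66, 0.44, -0.61, 698.89], [-0.01, -0.82, -0.58, 805.69], [0.0, 0.0, 0.0, 1.0]] -0.137853744532769
{'t': 0.1, 'joint_positions': array([-1.36480307e+00,  1.16465335e-01,  1.44221522e+00, -1.22082975e-07,
        1.58404780e+00, -3.78099442e-02]), 'qd': array([ 0.00034242, -0.00191632, -0.00209833, -0.00225916,  0.00030614,
        0.00210151]), 'joint_efforts': array([ 3.44362590e-03, -7.33663845e+01, -6.33788109e+01,  1.03274099e-04,
        5.26169562e-03,  2.15651563e-07]), 'eef_pos': array([ 162.88980604, -654.86649026,  238.60718104]), 'ee_rot': array([-3.11715623e+00, -3.81879780e-01,  1.49976136e-04]), 'ft_force': array([-0.60227521,  0.72840085,  0.27352148]), 'ft_torque': array([ 0.00035216, -0.01719189,  0.0115325 ]), 'grasp_force': 0.0, 'opening': 85.05802408909184}
```

View pics/top0.png

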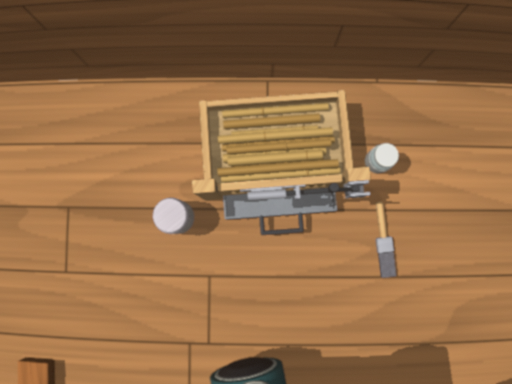

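View pics/side0.png

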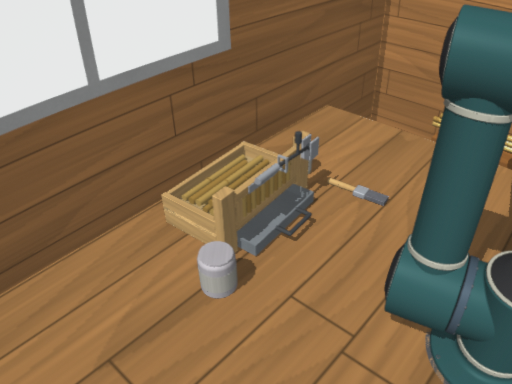

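The top view shows the posts at about (204,187) and (358,174), the handle at (282,232), the knob near (297,192), the tin at (172,216), the brush at (387,240) and the jar at (383,157). In the side view the knob is at (298,137). Next I measure these points.

```bash
python3 - <<'E'
from h import *
d=np.load('top0.npy');W=cloud('top',d);S=cloud('side',np.load('side0.npy'))
def med(m,l,W=W):
    P=W[m]; print(l,len(P),np.round(np.median(P,0),1),np.round(P.min(0),1),np.round(P.max(0),1)); return P
v,u=np.mgrid[:384,:512]
def box(a,b,c,e): return (u>=a)&(u<=b)&(v>=c)&(v<=e)
z=W[:,:,2]
A=med(box(190,218,175,196)&(abs(z-200)<5),'postL');B=med(box(340,375,162,185)&(abs(z-200)<5),'postR')
d_=A.mean(0)-B.mean(0);yaw=np.arctan2(d_[1],d_[0])-np.pi/2
print('len',np.hypot(*d_[:2]),'yaw',yaw)
H=med(box(258,306,225,240)&(z>25)&(z<60),'handle')
Kt=med(box(280,310,175,205)&(z>228),'knobtop')
Ks=med((np.abs(u-298)<10)&(np.abs(v-140)<14)&(S[:,:,2]>218)&(S[:,:,2]<256),'knobside',S)
med(box(150,195,195,236)&(z>90),'tin');med(box(365,400,140,175)&(z>85),'jar');med(box(370,400,200,280)&(z>6),'brush')
ex=np.array([np.cos(yaw),np.sin(yaw)]);ey=np.array([-ex[1],ex[0]])
m=(A.mean(0)+B.mean(0))[:2]/2
# post depth centre unknown: take front face from min along ex
P=np.r_[A,B][:,:2]; print('post ex range',(P-m)@ex.T.min() if 0 else np.percentile((P-m)@ex,[1,50,99]),'ey',np.percentile((P-m)@ey,[1,99]))
front=np.percentile((P-m)@ex,1)
o=m+ex*(front+130);print('origin',o,'yaw deg',np.degrees(yaw))
for n,Q in(('handle',H),('knob',Kt),('knobside',Ks)):
    q=(Q[:,:2]-o); print(n,'bin x',np.percentile(q@ex,[2,50,98]),'y',np.percentile(q@ey,[2,50,98]))
E
```

```text
postL 300 [655.5 147.9 200.4] [640.4 122.7 195.2] [670.7 173.1 204.4]
postR 342 [ 682.1 -201.   200.1] [ 663.6 -226.8  195.5] [ 700.8 -175.9  204.9]
len 349.77041862835455 yaw 0.0765179643689784
handle 246 [558.1 -31.6  42.8] [549.6 -90.9  36.2] [573.6  19.8  50.1]
  return _methods._mean(a, axis=axis, dtype=dtype,
  ret = um.true_divide(
Traceback (most recent call last):
ValueError: zero-size array to reduction operation minimum which has no identity
```

```bash
python3 - <<'E'
from h import *
d=np.load('top0.npy');W=cloud('top',d);S=cloud('side',np.load('side0.npy'))
v,u=np.mgrid[:384,:512];z=W[:,:,2];sz=S[:,:,2]
def box(a,b,c,e): return (u>=a)&(u<=b)&(v>=c)&(v<=e)
A=W[box(190,218,175,196)&(abs(z-200)<5)];B=W[box(340,375,162,185)&(abs(z-200)<5)]
d_=A.mean(0)-B.mean(0);yaw=np.arctan2(d_[1],d_[0])-np.pi/2
ex=np.array([np.cos(yaw),np.sin(yaw)]);ey=np.array([-ex[1],ex[0]])
m=(A.mean(0)+B.mean(0))[:2]/2;P=np.r_[A,B][:,:2]
print('post',np.percentile((P-m)@ex,[1,50,99]),np.percentile((P-m)@ey,[1,99]))
o=m+ex*(np.percentile((P-m)@ex,1)+130);print('origin',o,yaw)
H=W[box(258,306,225,240)&(z>25)&(z<60)]
for n,Q in(('handle',H),('knobtop',W[box(270,380,170,210)&(z>225)]),('knobside',S[box(280,315,120,165)&(sz>218)&(sz<256)]),
 ('tin',W[box(150,195,195,236)&(z>90)]),('jar',W[box(365,402,140,175)&(z>85)]),('brush',W[box(374,400,202,280)&(z>5)])):
    if len(Q)==0: print(n,0);continue
    q=Q[:,:2]-o
    print(n,len(Q),'W',np.round(np.median(Q,0)),'z',Q[:,2].min(),Q[:,2].max(),'bx',np.round(np.percentile(q@ex,[2,50,98])),'by',np.round(np.percentile(q@ey,[2,50,98])))
for x,y in((-228,0),(-145,-110)):print(o+x*ex+y*ey)
E
```

```text
post [-17.28896937   0.13759026  17.08221128] [-199.5247155   199.18429984]
origin [781.27051496 -17.85990784] 0.0765179643689784
handle 246 W [558. -32.  43.] z 36.23876823597766 50.10704891185151 bx [-230. -223. -208.] by [-55.   3.  54.]
knobtop 83 W [ 649. -135.  247.] z 225.24664941521075 251.8886654826199 bx [-149. -141. -132.] by [-117. -107.  -99.]
knobside 89 W [ 648. -130.  237.] z 218.99410739048585 250.93862520943105 bx [-149. -142. -130.] by [-115. -102.  -97.]
tin 1014 W [592. 238. 110.] z 90.45341002204623 117.20104336974327 bx [-209. -169. -129.] by [232. 269. 310.]
jar 485 W [ 745. -291.  100.] z 85.74883235279299 203.5085373696271 bx [-111.  -57.  -29.] by [-299. -270. -191.]
brush 896 W [ 515. -306.   18.] z 5.039914300772807 25.790033916804305 bx [-359. -288. -171.] by [-292. -268. -250.]
[553.93765922 -35.28898422]
[ 645.10356022 -138.62232102]
```

```bash
cat >> h.py <<'E'
def pose(o=None):
    from scipy.spatial.transform import Rotation as Ro
    o=o or observe();R=Ro.from_rotvec(o['ee_rot']).as_matrix();return o['eef_pos'],R,o
E
python3 - <<'E'
from h import *
p,R,o=pose();th=np.degrees(np.arctan2(R[1,0],R[0,0]));print(th)
T=np.array([557.4,-35.0]);dd=(T-p[:2])/17
print('total spin',-(94.38-th))
for i in range(17):
    a=np.radians(th+8.0*min(i,10));print(i,np.round([dd@[np.cos(a),np.sin(a)],dd@[np.sin(a),-np.cos(a)]],0))
E
```

```text
13.968892772708363
total spin -80.41110722729164
0 [ 31. -30.]
1 [ 35. -25.]
2 [ 38. -20.]
3 [ 41. -14.]
4 [42. -9.]
5 [43. -3.]
6 [43.  3.]
7 [42.  9.]
8 [40. 15.]
9 [38. 21.]
10 [35. 26.]
11 [35. 26.]
12 [35. 26.]
13 [35. 26.]
14 [35. 26.]
15 [35. 26.]
16 [35. 26.]
```

>>> {"fn": "jog_arm", "kwargs": {"targets": [{"offset": [31,-30,0],"spin": -8},{"offset": [35,-25,0],"spin": -8},{"offset": [38,-20,0],"spin": -8},{"offset": [41,-14,0],"spin": -8},{"offset": [42,-9,0],"spin": -8},{"offset": [43,-3,0],"spin": -8},{"offset": [43,3,0],"spin": -8},{"offset": [42,9,0],"spin": -8},{"offset": [40,15,0],"spin": -8},{"offset": [38,21,0],"spin": -8}], "fingers": 47}}

```text
t: 1.1
eef_pos: [393.9, -289.6, 239.2]
ee_rot: [2.137, 2.303, -0.0]
ft_force: [0.6, -0.1, 0.1]
opening: 40.4
grasp_force: 0.0
```

>>> {"fn": "jog_arm", "kwargs": {"targets": [{"offset": [35,26,0]},{"offset": [35,26,0]},{"offset": [35,26,0]},{"offset": [35,26,0]},{"offset": [35,26,0]},{"offset": [35,26,0]},{"offset": [0,0,0]},{"offset": [0,0,0]}]}}

```text
schema error: expected keys offset, spin
```

```bash
cat >> h.py <<'E'
def to(T,z):
    p,R,o=pose();d=np.array([*T,z])-p
    print('t',o['t'],'pos',p.round(1),'yawx',np.degrees(np.arctan2(R[1,0],R[0,0])).round(2),'tilt',R[2].round(3),'open',o['opening'],'F',o['ft_force'].round(1),'grip',o['grasp_force'])
    print('tool offset',(R.T@d).round(1))
E
python3 -c "
from h import *
to((557.4,-35),29)"
```

```text
t 1.1 pos [ 393.9 -289.6  239.2] yawx 94.29 tilt [-0. -0. -1.] open 40.35455073070152 F [ 0.6 -0.1  0.1] grip 0.0
tool offset [241.7 182.1 210.2]
```

>>> {"fn": "jog_arm", "kwargs": {"targets": [{"offset": [35,26,0],"spin": 0},{"offset": [35,26,0],"spin": 0},{"offset": [35,26,0],"spin": 0},{"offset": [35,26,20],"spin": 0},{"offset": [35,26,25],"spin": 0},{"offset": [35,26,25],"spin": 0},{"offset": [32,26,25],"spin": 0},{"offset": [0,0,25],"spin": 0},{"offset": [0,0,0],"spin": 0}]}}

```text
t: 2.0
eef_pos: [556.6, -36.5, 115.7]
ee_rot: [-2.138, -2.295, 0.006]
ft_force: [-0.1, 0.0, 0.1]
opening: 40.4
grasp_force: 0.0
```

```bash
python3 -c "
from h import *
grab('side','s1.png')
to((557.4,-35),29)"
```

```text
t 2.05 pos [557.2 -37.3 118.2] yawx 94.01 tilt [ 0.    -0.003 -1.   ] open 40.244462431711895 F [ 0.1 -0.4  1.1] grip 0.0
tool offset [ 2.3  0.7 89.2]
```

View pics/s1.png

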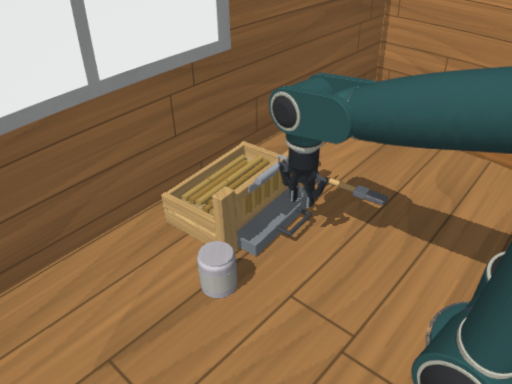

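The gripper hangs at about (305,195), just above the handle at (295,222), and nothing is in its way. I'll go down and grip.

>>> {"fn": "jog_arm", "kwargs": {"targets": [{"offset": [2,1,30],"spin": 0},{"offset": [0,0,30],"spin": 0},{"offset": [0,0,20],"spin": 0},{"offset": [0,0,9],"spin": 0},{"offset": [0,0,0],"spin": 0}]}}

```text
t: 2.55
eef_pos: [558.8, -36.2, 31.0]
ee_rot: [-2.144, -2.296, 0.0]
ft_force: [0.5, -0.3, 1.2]
opening: 40.4
grasp_force: 0.0
```

>>> {"fn": "jog_arm", "kwargs": {"targets": [{"offset": [0,0,0],"spin": 0},{"offset": [0,0,0],"spin": 0},{"offset": [0,0,0],"spin": 0},{"offset": [0,0,0],"spin": 0},{"offset": [0,0,0],"spin": 0},{"offset": [0,0,0],"spin": 0}], "fingers": 0}}

```text
t: 3.15
eef_pos: [558.6, -35.9, 32.4]
ee_rot: [-2.143, -2.297, 0.002]
ft_force: [-13.9, -2.2, 14.3]
opening: 10.1
grasp_force: 58.9
```

>>> {"fn": "jog_arm", "kwargs": {"targets": [{"offset": [0,-8,0],"spin": 0},{"offset": [0,-10,0],"spin": 0},{"offset": [0,-10,0],"spin": 0},{"offset": [0,-10,0],"spin": 0},{"offset": [0,-10,0],"spin": 0},{"offset": [0,-10,0],"spin": 0},{"offset": [0,-6,0],"spin": 0}]}}

```text
t: 3.85
eef_pos: [495.6, -41.1, 32.5]
ee_rot: [2.14, 2.294, 0.001]
ft_force: [3.4, -10.1, 5.8]
opening: 9.8
grasp_force: 59.5
```

>>> {"fn": "jog_arm", "kwargs": {"targets": [{"offset": [0,-4,0],"spin": 0},{"offset": [0,-4,0],"spin": 0},{"offset": [0,-4,0],"spin": 0},{"offset": [0,0,0],"spin": 0}]}}

```text
t: 4.25
eef_pos: [483.6, -42.1, 32.4]
ee_rot: [2.14, 2.294, 0.0]
ft_force: [-1.7, -12.2, 7.4]
opening: 9.9
grasp_force: 59.7
```

>>> {"fn": "jog_arm", "kwargs": {"targets": [{"offset": [0,-3,0],"spin": 0},{"offset": [0,-3,0],"spin": 0},{"offset": [0,-3,0],"spin": 0},{"offset": [0,0,0],"spin": 0}]}}

```text
t: 4.65
eef_pos: [478.4, -42.5, 32.7]
ee_rot: [2.136, 2.289, 0.011]
ft_force: [42.7, -8.9, -21.7]
opening: 9.9
grasp_force: 59.0
```

>>> {"fn": "jog_arm", "kwargs": {"targets": [{"offset": [0,2,0],"spin": 0},{"offset": [0,1,0],"spin": 0},{"offset": [0,0,0],"spin": 0}]}}

```text
t: 4.95
eef_pos: [478.6, -42.5, 32.5]
ee_rot: [2.14, 2.293, 0.002]
ft_force: [7.9, -11.8, 2.9]
opening: 9.5
grasp_force: 61.6
```

>>> {"fn": "jog_arm", "kwargs": {"targets": [{"offset": [0,0,0],"spin": 0},{"offset": [0,0,0],"spin": 0},{"offset": [0,0,0],"spin": 0},{"offset": [0,0,-20],"spin": 0},{"offset": [0,0,-40],"spin": 0},{"offset": [0,0,-50],"spin": 0},{"offset": [0,0,-50],"spin": 0},{"offset": [0,0,-50],"spin": 0},{"offset": [0,0,-50],"spin": 0},{"offset": [0,0,0],"spin": 0}], "fingers": 47}}

```text
t: 5.95
eef_pos: [478.1, -41.3, 297.8]
ee_rot: [2.138, 2.292, 0.008]
ft_force: [1.0, -0.5, -0.9]
opening: 40.1
grasp_force: 0.0
```

```bash
python3 - <<'E'
from h import *
p,d=grab('top','t2.png');W=cloud('top',d)
yaw=.0765;o=np.array([781.27,-17.86]);ex=np.array([np.cos(yaw),np.sin(yaw)]);ey=np.array([-ex[1],ex[0]])
def st(l,W,m):
    Q=W[m];q=Q[:,:2]-o
    if len(Q):print(l,len(Q),np.median(Q,0).round(1),'bx',np.percentile(q@ex,[2,50,98]).round(1),'by',np.percentile(q@ey,[2,50,98]).round(1),Q[:,2].max())
bx=(W[:,:,:2]-o)@ex;by=(W[:,:,:2]-o)@ey;z=W[:,:,2]
st('knob',W,(z>232)&(z<260)&(abs(bx+142)<20)&(abs(by+107)<20))
st('handle',W,(z>30)&(z<55)&(bx<-290)&(bx>-330)&(abs(by)<60))
p,d=grab('side');S=cloud('side',d);bx=(S[:,:,:2]-o)@ex;by=(S[:,:,:2]-o)@ey;z=S[:,:,2]
st('knobS',S,(z>222)&(z<260)&(abs(bx+142)<20)&(abs(by+107)<20))
st('handleS',S,(z>30)&(z<55)&(bx<-285)&(bx>-330)&(abs(by)<60))
T=o-142*ex-108*ey;print(T)
to(T,222)
E
```

```text
knob 75 [ 649.  -136.7  247. ] bx [-149.1 -141.  -132.2] by [-117.2 -107.9  -99.1] 252.55548159662806
knobS 81 [ 647.3 -131.7  238.1] bx [-148.1 -142.  -129.4] by [-115.2 -103.4  -98.3] 250.0927345318819
handleS 191 [478.8 -34.5  43. ] bx [-309.3 -303.5 -285.8] by [-53.8   6.4  53.7] 47.80965274398284
[ 647.93925096 -136.39654019]
t 6.05 pos [477.2 -41.2 291.6] yawx 93.98 tilt [-0.     0.002 -1.   ] open 40.08585031876833 F [-0.   0.6 -0.5] grip 0.0
tool offset [-106.8  163.6   70. ]
```

View pics/t2.png

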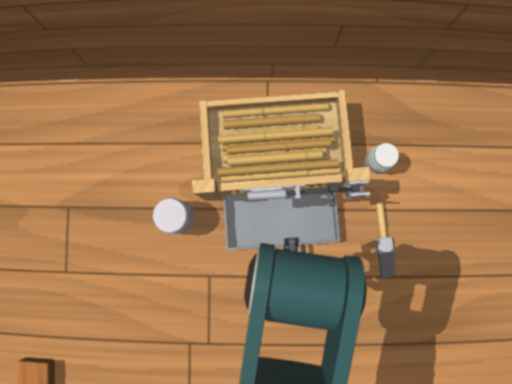

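The tray is out: its front edge is now at row 245, and the handle moved 80 mm. The knob is still at bin (-142,-108). I'm moving above it now.

>>> {"fn": "jog_arm", "kwargs": {"targets": [{"offset": [-20,30,0],"spin": -0.4},{"offset": [-22,33,0],"spin": 0},{"offset": [-22,33,0],"spin": 0},{"offset": [-22,34,0],"spin": 0},{"offset": [-21,34,0],"spin": 0},{"offset": [0,0,0],"spin": 0},{"offset": [0,0,0],"spin": 0}]}}

```text
t: 6.75
eef_pos: [648.5, -135.8, 288.1]
ee_rot: [-2.133, -2.302, 0.003]
ft_force: [-0.4, -0.8, 0.1]
opening: 40.2
grasp_force: 0.0
```

```bash
python3 - <<'E'
from h import *
to((647.9,-136.4),224)
E
```

```text
t 6.75 pos [ 648.5 -135.8  288.1] yawx 94.35 tilt [ 0.001 -0.004 -1.   ] open 40.22317730257661 F [-0.4 -0.8  0.1] grip 0.0
tool offset [-0.6 -0.4 64.1]
```

>>> {"fn": "jog_arm", "kwargs": {"targets": [{"offset": [0,0,20],"spin": 0},{"offset": [0,0,20],"spin": 0},{"offset": [0,0,15],"spin": 0},{"offset": [0,0,9],"spin": 0},{"offset": [0,0,0],"spin": 0},{"offset": [0,0,0],"spin": 0}]}}

```text
t: 7.35
eef_pos: [648.6, -135.6, 227.4]
ee_rot: [2.135, 2.304, 0.001]
ft_force: [-0.6, -0.5, 0.7]
opening: 40.1
grasp_force: 0.0
```

```bash
python3 - <<'E'
from h import *
p,d=grab('side')
cv2.imwrite('pics/s3.png',cv2.resize(p[90:230,210:400,::-1],None,fx=4,fy=4,interpolation=cv2.INTER_CUBIC))
to((647.9,-136.4),224)
E
```

```text
t 7.4 pos [ 648.8 -135.6  227.7] yawx 94.37 tilt [-0.     0.001 -1.   ] open 40.26274777646793 F [ 0.   0.8 -0.2] grip 0.0
tool offset [-0.7 -0.9  3.7]
```

View pics/s3.png

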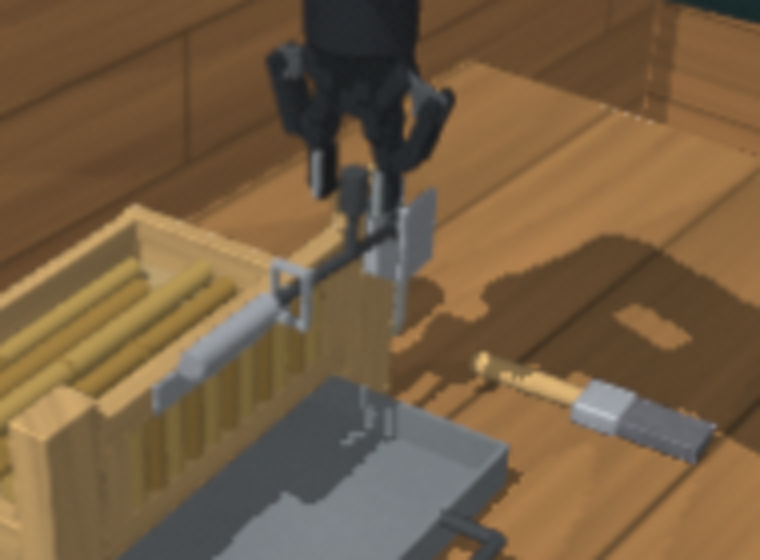

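The knob at crop (352,190) sits between the two pads at (320,170) and (385,190). I'll lower 4 mm and close.

>>> {"fn": "jog_arm", "kwargs": {"targets": [{"offset": [0,-1,4],"spin": 0},{"offset": [0,0,0],"spin": 0},{"offset": [0,0,0],"spin": 0},{"offset": [0,0,0],"spin": 0},{"offset": [0,0,0],"spin": 0},{"offset": [0,0,0],"spin": 0}], "fingers": 0}}

```text
t: 8.0
eef_pos: [647.7, -135.8, 222.7]
ee_rot: [2.135, 2.304, 0.0]
ft_force: [1.9, -0.4, 1.5]
opening: 17.9
grasp_force: 58.5
```

>>> {"fn": "jog_arm", "kwargs": {"targets": [{"offset": [1,0,-3],"spin": 0},{"offset": [1,0,-3],"spin": 0},{"offset": [1.5,0,-3],"spin": 0},{"offset": [1.5,0,-3],"spin": 0},{"offset": [1,0,-3],"spin": 0},{"offset": [0,0,0],"spin": 0}]}}

```text
t: 8.6
eef_pos: [647.3, -129.5, 238.0]
ee_rot: [2.135, 2.305, 0.001]
ft_force: [2.3, 2.2, -6.4]
opening: 18.4
grasp_force: 58.9
```

>>> {"fn": "jog_arm", "kwargs": {"targets": [{"offset": [4,0,0],"spin": 0},{"offset": [5,0,0],"spin": 0},{"offset": [5,0,0],"spin": 0},{"offset": [6,0,0],"spin": 0},{"offset": [6,0,0],"spin": 0}]}}

```text
t: 9.1
eef_pos: [645.2, -103.2, 237.7]
ee_rot: [2.135, 2.304, 0.0]
ft_force: [3.2, -1.3, -4.8]
opening: 18.4
grasp_force: 59.1
```

>>> {"fn": "jog_arm", "kwargs": {"targets": [{"offset": [6,0,0],"spin": 0},{"offset": [6,0,0],"spin": 0},{"offset": [5,0,0],"spin": 0},{"offset": [3,0,0],"spin": 0},{"offset": [0,0,0],"spin": 0}]}}

```text
t: 9.6
eef_pos: [643.7, -83.3, 237.5]
ee_rot: [-2.134, -2.305, -0.001]
ft_force: [3.0, 1.2, -5.8]
opening: 18.3
grasp_force: 59.1
```

```bash
python3 - <<'E'
from h import *
p,d=grab('side')
cv2.imwrite('pics/s4.png',cv2.resize(p[90:230,210:400,::-1],None,fx=4,fy=4,interpolation=cv2.INTER_CUBIC))
to((647.9,-136.4),224)
E
```

```text
t 9.65 pos [643.6 -83.5 237.4] yawx 94.39 tilt [ 0.001 -0.    -1.   ] open 18.309545717758883 F [ 3.2  2.4 -6.3] grip 59.05119001865387
tool offset [-53.1   0.2  13.4]
```

View pics/s4.png

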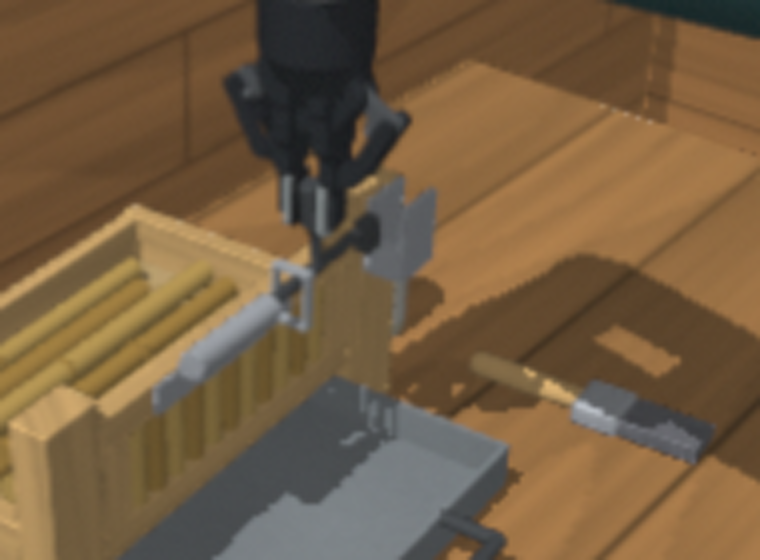

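The bolt is drawn about 46 mm, and its nose at crop (368,235) is out of the keeper. Now I swing the gate along its arc with the tool turning along.

>>> {"fn": "jog_arm", "kwargs": {"targets": [{"offset": [0.5,-3.6,0],"spin": 1},{"offset": [0.5,-3.6,0],"spin": 1},{"offset": [1,-7.2,0],"spin": 2},{"offset": [1,-7.2,0],"spin": 2},{"offset": [0,0,0],"spin": 0}]}}

```text
t: 10.15
eef_pos: [621.3, -81.8, 237.7]
ee_rot: [2.255, 2.188, 0.0]
ft_force: [3.2, 0.9, -6.7]
opening: 18.3
grasp_force: 59.0
```

>>> {"fn": "jog_arm", "kwargs": {"targets": [{"offset": [1,-7.2,0],"spin": 2},{"offset": [1,-7.2,0],"spin": 2},{"offset": [1,-7.2,0],"spin": 2},{"offset": [1,-7.2,0],"spin": 2},{"offset": [1,-7.2,0],"spin": 2},{"offset": [0.5,-3.6,0],"spin": 1},{"offset": [0,0,0],"spin": 0},{"offset": [0,0,0],"spin": 0}]}}

```text
t: 10.95
eef_pos: [583.4, -72.3, 237.7]
ee_rot: [2.451, 1.964, -0.0]
ft_force: [3.8, -1.8, -5.3]
opening: 18.0
grasp_force: 59.2
```

```bash
python3 - <<'E'
from h import *
p,d=grab('side')
cv2.imwrite('pics/s5.png',cv2.resize(p[90:230,210:400,::-1],None,fx=4,fy=4,interpolation=cv2.INTER_CUBIC))
W=cloud('side',d)
p2,_=grab('top','t5.png')
to((647.9,-136.4),224)
yaw=.0765;o=np.array([781.27,-17.86]);ex=np.array([np.cos(yaw),np.sin(yaw)]);ey=np.array([-ex[1],ex[0]])
P=pose()[0][:2]-o;h=np.array([-114.5,150]);r=np.array([P@ex,P@ey])-h
print('r',r,np.hypot(*r),'angle est',np.arctan2(-r[0],-r[1])-np.arctan2(27,206))
E
```

```text
t 11.05 pos [583.5 -72.3 237.6] yawx 77.4 tilt [-0.  0. -1.] open 18.37314311071934 F [ 3.8 -2.7 -4.4] grip 59.216968417167664
tool offset [-48.5  76.9  13.6]
r [ -86.88460487 -189.13411455] 208.13612817198103 angle est 0.3003025928121576
```

View pics/s5.png

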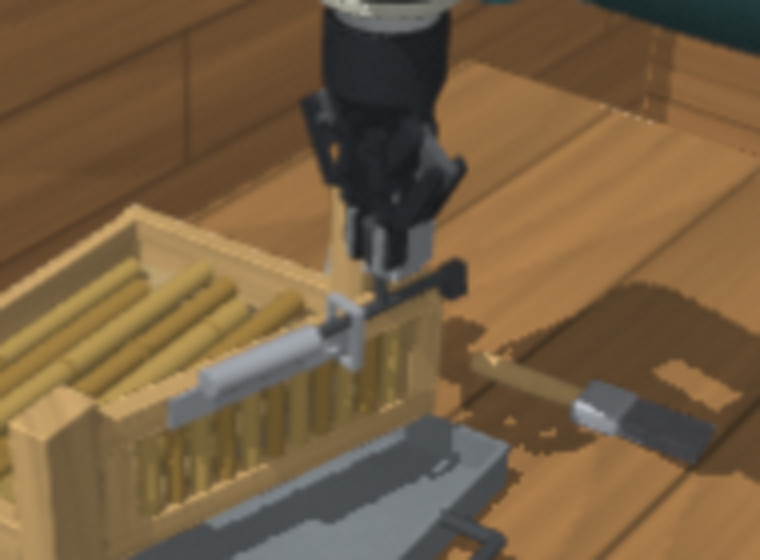

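View pics/t5.png

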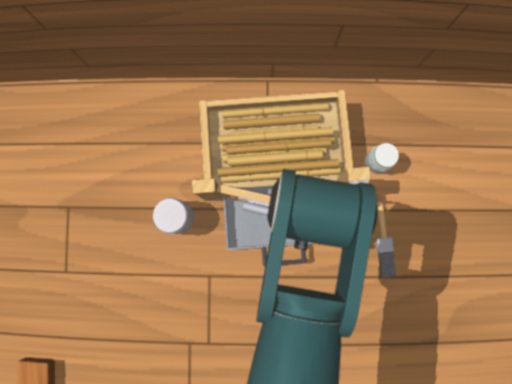

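The gate is ajar at about 0.30 rad, with the knob held at crop (385,260) and the bolt nose clear at (452,278). The tray is still fully out, and the tin, jar and brush have not moved. I'm handing in.

```bash
python3 -c "
from bench import close_job
print(close_job())"
```

```text
the job is handed in; nothing more can be done
None
```

I handed the job in with the tray pulled out to its stop, the bolt drawn about 46 mm, and the gripper holding the gate about 0.30 rad open by the bolt knob. The tin, jar and brush were untouched. The hand-in returned no verdict, so these are my own camera and pose readings.

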